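Bring the golf-ball trophy down from the gallery shelf

ROBOT

A 6-joint arm with a two-finger parallel gripper is mounted at the origin on the work surface. World frame = base frame: x ahead of the robot, y to its left, z up, the work surface at z = 0. Lengths are in m, angles in rad, forces in N, time in s.
With the tool pointing down it reaches from about 0.375 to 0.9 m from the base axis. Payload 3.1 kg.
Tool frame: the origin (TCP) lies on the centre line of the jaws, within the pads' length; the fingertips stand 22 mm ahead of it and the grasp point (between the pads) lies 3 mm ahead of it; z points along the fingers, y is the line along which they close (so a half turn about z gives the same grasp; the last joint's range is limited). The gripper opens to 85 mm and grips with 20 to 120 N. Pads are 22 mm wide; open, the fingers measure 114 mm over their backs; the gripper's body (76 mm by 85 mm) begins 54 mm behind the grasp point. The pads swing forward as they close: fully open they stand 13 mm farther back than shut.
Start: joints at [-1.47, 0.527, 1.433, -0, 1.181, -0.178], TCP at [0.173, -0.601, 0.222] pointing down, gripper open.
Joint ranges: [-3.08, 3.08], [-0.75, 2.2], [0.22, 2.44], [-1.43, 4.57], [0, 2.65], [-2.85, 2.85]. Speed limits (rad/s): [2.79, 2.79, 3.14, 3.14, 3.14, 3.14].

INTERFACE

Orientations are given as a unit quaternion [x, y, z, w].
In Python, from station import manip, optics, sense gives the robot as it stands (manip), with the cameras (optics) and the readings as plain functions.
- The arm moves only by the tool run_rows, called after "Request:" as name(argument=value, ...) on one line, values as JSON. Schema: {"type":"object","properties":{"moves":{"type":"array","items":{"type":"array","prefixItems":[{"type":"array","items":{"type":"number"},"minItems":3,"maxItems":3},{"type":"number"},{"type":"number"}],"minItems":3,"maxItems":3},"minItems":1,"maxItems":20},"grip_n":{"type":"number"},"only":{"type":"string"},"quiet":{"type":"boolean"},"lines":{"type":"string"}},"required":["moves"],"additionalProperties":false}. moves is a list of rows, 1 to 20 of them, each written [[dx, dy, dz], turn, opening]: dx, dy, dz in parts of the range, where 1.0 means 100 cm, then a turn about the tool's z in parts of the range, where 1.0 means 2 pi rad, then the opening from 0.0 (shut) to 1.0 (fully open); each row is the pose to reach, as a shift and turn from the pose commanded when the call began, along the tool's axes at that moment; what a row does not reach only later rows make up. A row lasts 1/10 s, in which the tool goes at most 0.05 m and 0.15 rad, less where a joint would pass 70% of its speed; a pose out of reach is approached as far as the arm can. The fingers move at their own pace and stop on an object; grip_n is the grip in N (left out, the last holds). Time passes only in rows, so rows that do not move let the fingers close. The tool returns the time, the measured TCP pose, the force, the opening and the grip force at its end. only (a regular expression) keeps the lines of the reply that match it, lines (a string "A,B") keeps lines A to B, and quiet returns only ok. No shift or turn number may pass 1 either way. Input that does not fit is refused with a message, and nothing moves.
- sense(): the state, without advancing time (a new reading comes with each control period).
- optics.snapshot(name): name is "scene" or "side" or "wrist"; returns a dict with "pixels" (480x640x3 uint8, red, green, blue), "range_z" (480x640 float32, m along the optical axis (not along the pixel's ray), 0 where there is no reading), "fov_y" (degrees; the focal length in pixels is half the picture's height over the tangent of half this angle, whatever the lens; pixels are square), "cx", "cy" (the principal point, pixels), "R" (3x3) and "t" (3): a world point X has camera coordinates R X + t; the wrist camera has in their place "hand_eye" (4x4, takes a point from camera to tool coordinates, whose origin is the TCP and whose axes are the flange's). Camera axes: x right, y down, z forward; pixel columns grow to the right and rows downward; lengths in m; the calibration is good to about 2 mm. A picture is of the moment at which its call begins: read the wrist's pose just before it.
- manip.sign_off(): hands the job in; it is judged then, once.
The state is a dict: "t": time; "q": joint angles; "qd": joint speeds; "tau": joint torques, N m; "tcp_pos": TCP position; "tool_rot": TCP orientation; "force": force on the tool from outside, world axes, zero at the start; "ft_torque": the same for the moment, N m; "finger_gap": opening from 0.0 (shut) to 1.0 (fully open); "gripper_force": force on a finger pad.
Only numpy, scipy, OpenCV 4.12 (cv2) and the standard library are available. Lean on these libraries where they do the work, as an engineer would, in place of code of your own. Each camera call takes 0.05 s, during which the arm holds its last target. There are 200 camera calls.

TASK

On the low desktop shelf with the brass front rail, find the trophy topped by a ball. Lift it up clear of the rail before drawing it forward off the shelf, and set it down, without dropping it, upright in the middle of the round wooden plinth on the desk; then let go. Leave the cup-shaped trophy standing where it is.

Things in the scene. Friction and masses are not known exactly. Their poses are not given: they have to be found in the camera images.
- ball_trophy: Trophy, 138.5 mm tall, 0.4 kg, round about its axis: a round dark-wood base 60 mm across and 22 mm high, a brass column 16 mm across, on top a plain brass ball 43 mm across, its centre 117 mm above the underside. Origin: centre of the underside; z up. Stands loose on the shelf in any of three places along it, about 135 mm apart.
- cup_trophy: Another trophy with the same base, 126 mm tall: its brass top is a cup 60 mm across at the rim with two side handles (84 mm over the handles, along its y). Origin: centre of the underside; z up. Stands loose on the same shelf and stays there. The third place holds a round brass desk clock, 86 mm tall, 74 mm wide (not listed).
- gallery: Fixed low wooden shelf, open above, 130 mm deep (x), 460 mm long (y); things stand on its board, 50 mm above the desk. Along its front (-x, robot side), at x = -60 mm, runs a retaining rail of two brass rods 8 mm thick, its top 84 mm above the desk; end panels reach 80 mm, back ledge 70 mm. Origin: centre of its footprint at desk height; x to the back, y along it, z up.
- plinth: Fixed round wooden plinth, a disc 100 mm across and 20 mm high, on the desk in front of the shelf, with a mug and a stapler standing about 150 mm to either side of it. Origin: centre of its underside at desk height; its top is 20 mm above that. z up.

How it is judged:
On the way:
1. the ball trophy is lifted until its underside is above the top of the front rail while it is still behind the rail (z of ball_trophy in the frame of gallery above 0.084 m and x of ball_trophy in the frame of gallery between -0.06 and 0.07 m and y of ball_trophy in the frame of gallery between -0.23 and 0.23 m), for 0.1 s.
At the end, for the whole second after the job is handed in: The ball trophy stands upright (within 7 degrees), released and at rest, on top of the plinth, its axis within 20 mm of the plinth's centre; the cup trophy still stands within 30 mm of where it was (horizontal distance between ball_trophy and plinth below 0.02 m and z of ball_trophy in the frame of plinth between 0.014 and 0.027 m and angle between ball_trophy's own z axis and vertical below 0.12 rad and linear speed of ball_trophy below 0.02 m/s and contact force between ball_trophy and the fingers below 0.1 N and distance of cup_trophy from where it was at the start of the episode below 0.03 m and angle between cup_trophy's own z axis and vertical below 0.3 rad); the robot touches nothing.
It fails at once if the ball trophy is dropped (moves faster than 0.5 m/s while no finger touches it) (contact force between ball_trophy and the fingers below 0.01 N and linear speed of ball_trophy above 0.5 m/s).
It fails at once if the ball trophy is tipped by more than 45 degrees (angle between ball_trophy's own z axis and vertical above 0.785 rad).
It fails at once if the cup trophy is moved more than 30 mm or knocked over (not (distance of cup_trophy from where it was at the start of the episode below 0.03 m and angle between cup_trophy's own z axis and vertical below 0.3 rad)).
It also fails if it takes over 34 s, if anything falls off the work surface, if the arm or the gripper's body presses on something with over 40 N, if the wrist force passes 120 N, or if a joint passes its speed limit or range.

## Working session

There is one attempt and no reset: what is moved stays moved. The work goes in short steps, Python scripts to look and compute and a tool call to move; the robot and the scene stay as the last step left them, time stands still between calls to the robot, and variables do not carry over. Pictures are saved under pics/ and viewed, at most 10 in all, crops included, and the job is handed in when it is done.

```bash
ls; mkdir -p pics; cat > h.py <<'E'
import numpy as np,cv2
from station import manip, optics, sense
from scipy.spatial.transform import Rotation as Ro
def snap(name):
    s=sense(); d=optics.snapshot(name)
    h,w=d["range_z"].shape; f=h/2/np.tan(np.radians(d["fov_y"])/2)
    v,u=np.mgrid[:h,:w]; z=d["range_z"]
    P=np.stack([(u-d["cx"])/f*z,(v-d["cy"])/f*z,z],-1)
    if name=="wrist":
        T=np.array(d["hand_eye"]); P=P@T[:3,:3].T+T[:3,3]
        W=P@Ro.from_quat(s["tool_rot"]).as_matrix().T+np.array(s["tcp_pos"])
    else:
        R=np.array(d["R"]);W=(P-np.array(d["t"]))@R
    W[z==0]=np.nan
    return d,W,s
def save(d,n): cv2.imwrite("pics/"+n,d["pixels"][:,:,::-1])
E
python3 - <<'E'
from h import *
np.set_printoptions(precision=4,suppress=True)
for n in("scene","side"):
    d,W,s=snap(n);save(d,n+"0.png");np.save(n+"W.npy",W);
    print(n,d["fov_y"],d["cx"],d["cy"],np.array(d["R"]),d["t"],np.isnan(W[...,0]).mean())
print(s)
E
```

```text
pics
station.py
scene 56.038086938783415 323.8451520514482 232.60046456577567 [[ 0.3597  0.9329 -0.0178]
 [ 0.4902 -0.2052 -0.8471]
 [-0.7939  0.2959 -0.5311]] [-0.2135 -0.2258  1.1413] 0.0038444010416666665
side 49.468717315961555 321.96652983804535 237.52287481043274 [[-0.9508 -0.3098  0.0062]
 [-0.1965  0.5876 -0.7849]
 [ 0.2395 -0.7475 -0.6195]] [0.524  0.1635 0.5595] 0.003841145833333333
{'t': 0.05, 'q': array([-1.4695,  0.5285,  1.4339, -0.    ,  1.1814, -0.1785]), 'qd': array([ 0.0012,  0.0009, -0.0021, -0.0005, -0.0009,  0.0001]), 'tau': array([  0.0004, -44.3691, -17.878 ,  -0.0002,   0.0038,  -0.    ]), 'tcp_pos': array([ 0.1725, -0.5999,  0.2205]), 'tool_rot': array([ 0.9902,  0.1394,  0.    , -0.0011]), 'force': array([-0.7904,  0.0823,  0.1096]), 'ft_torque': array([ 0.0637,  0.0818, -0.0005]), 'gripper_force': 0.0, 'finger_gap': 0.9992076814808308}
```

View pics/scene0.png

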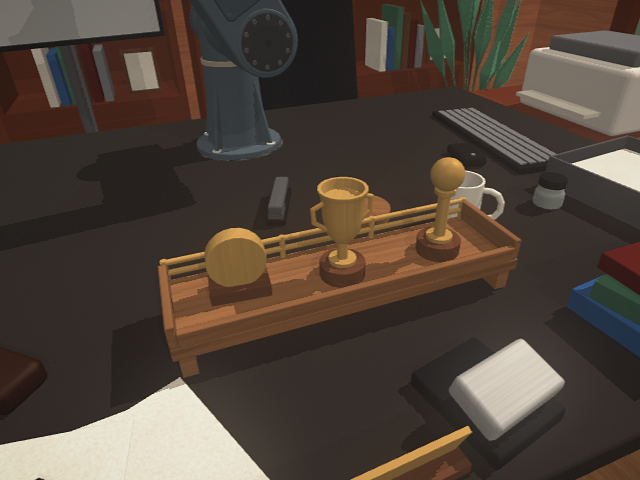

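View pics/side0.png

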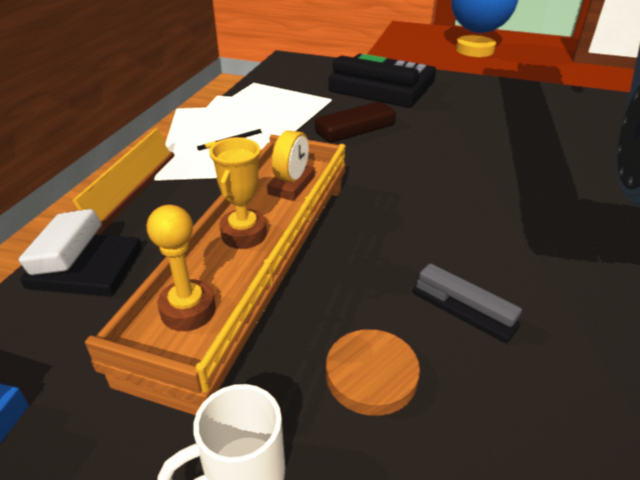

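The scene view shows the ball trophy at the right end (ball at 447,175; base at 439,243), the cup at (343,230) in the middle and the clock at (236,260). In the side view the ball is at (170,228), its base at (187,303), the plinth top at (373,365), the mug at (240,430) and the stapler at (468,300).

```bash
python3 - <<'E'
from h import *
from scipy.optimize import least_squares
np.set_printoptions(precision=4,suppress=True)
S=np.load("sceneW.npy");D=np.load("sideW.npy")
def sph(W,u,v,r=11):
    p=W[v-r:v+r,u-r:u+r].reshape(-1,3);p=p[np.isfinite(p[:,0])]
    m=np.median(p,0);p=p[np.linalg.norm(p-m,axis=1)<.03]
    f=least_squares(lambda x:np.linalg.norm(p-x,axis=1)-.0215,m-[0,0,.02],loss='soft_l1',f_scale=.002)
    return f.x,np.abs(f.fun).mean()
c1=sph(S,447,175);c2=sph(D,170,228,15);print("ball",c1,c2)
c=(c1[0]+c2[0])/2
# plinth
p=D[320:420,315:430].reshape(-1,3);k=(p[:,2]>.014)&(p[:,2]<.027);p=p[k];print("plinth z",np.median(p[:,2]))
(cx,cy),r=cv2.minEnclosingCircle(p[:,:2].astype(np.float32));print("plinth",cx,cy,r,p.mean(0))
q=S.reshape(-1,3);q=q[(np.hypot(q[:,0]-cx,q[:,1]-cy)<.06)&(q[:,2]>.014)&(q[:,2]<.027)];print("scene plinth",len(q),q.mean(0),np.median(q[:,2]),q.min(0),q.max(0))
for n,W in(("S",S),("D",D)):
    q=W.reshape(-1,3);d=np.hypot(q[:,0]-c[0],q[:,1]-c[1])
    b=q[(d<.04)&(q[:,2]>.066)&(q[:,2]<.076)];print(n,"base top",len(b),b.mean(0),b.min(0),b.max(0))
    sh=q[(d<.25)&(q[:,2]>.044)&(q[:,2]<.056)];print("board",np.median(sh[:,2]),cv2.minAreaRect(sh[:,:2].astype(np.float32)))
    co=q[(d<.011)&(q[:,2]>.095)&(q[:,2]<.13)];print("col",len(co),co.mean(0))
    al=q[(d<.45)&(q[:,2]>.035)];
    for lo,hi in((.075,.088),):
        a=q[(d<.4)&(q[:,2]>lo)&(q[:,2]<hi)];print(cv2.minAreaRect(a[:,:2].astype(np.float32)))
# cup top
q=S.reshape(-1,3);b=S[175:200,315:372].reshape(-1,3);b=b[(b[:,2]>.16)];print("cup",b.mean(0),b.max(0),b.min(0))
E
```

```text
ball (array([0.6576, 0.1466, 0.1668]), np.float64(0.0006610448633866294)) (array([0.659 , 0.148 , 0.1678]), np.float64(0.00062649067282573))
plinth z 0.02058362239605144
plinth 0.4532213509082794 0.13114166259765625 0.05088218301534653 [0.4514 0.1356 0.0204]
scene plinth 345 [0.4639 0.1529 0.0201] 0.020339483649251575 [0.4219 0.1139 0.0142] [0.5024 0.1775 0.0223]
S base top 610 [0.6678 0.1387 0.0714] [0.6271 0.1157 0.066 ] [0.6886 0.1751 0.076 ]
board 0.05023896831493991 ((0.7223963141441345, 0.12772056460380554), (0.3526955842971802, 0.43511852622032166), 11.830358505249023)
col 289 [0.6625 0.1424 0.1128]
((0.7077105045318604, 0.06566175818443298), (0.3249574601650238, 0.5708441138267517), 8.448012351989746)
D base top 1209 [0.653  0.1566 0.0721] [0.6284 0.119  0.066 ] [0.6887 0.179  0.0759]
board 0.05075987747097126 ((0.7177719473838806, 0.13125695288181305), (0.3591689467430115, 0.4368290305137634), 13.15365982055664)
col 417 [0.655  0.1532 0.1129]
((0.6442105174064636, 0.04934491217136383), (0.20626333355903625, 0.549725353717804), 9.900142669677734)
cup [0.6502 0.0048 0.1703] [0.6882 0.0392 0.1773] [ 0.628  -0.0285  0.1602]
```

```bash
cat >> h.py <<'E'
def go(x,y,z):
    s=sense();R=Ro.from_quat(s["tool_rot"]).as_matrix()
    print("tool shift",np.round(R.T@(np.array([x,y,z])-s["tcp_pos"]),4),"yaw x-axis",np.round(R[:,0],3),"t",s["t"])
E
python3 -c "
from h import *
go(.60,.10,.30);go(.658,.1475,.28)
S=np.load('sideW.npy').reshape(-1,3)
for lo,hi in((.078,.0845),):
    a=S[(S[:,2]>lo)&(S[:,2]<hi)&(S[:,0]>.55)&(S[:,0]<.63)&(abs(S[:,1])<.2)]
    print(np.polyfit(a[:,1],a[:,0],1),len(a))
"
```

```text
tool shift [ 0.6042 -0.5549 -0.0781] yaw x-axis [0.961 0.276 0.   ] t 0.1
tool shift [ 0.673  -0.5845 -0.058 ] yaw x-axis [0.961 0.276 0.   ] t 0.1
[-0.01071533  0.59198961] 1113
```

Request:
run_rows(moves=[[[0, 0, -0.06], 0, 1], [[0.673, -0.585, -0.06], 0, 1], [[0.673, -0.585, -0.06], 0, 1], [[0.673, -0.585, -0.06], 0, 1], [[0.673, -0.585, -0.06], 0, 1], [[0.673, -0.585, -0.06], 0, 1], [[0.673, -0.585, -0.06], 0, 1], [[0.673, -0.585, -0.06], 0, 1], [[0.673, -0.585, -0.06], 0, 1], [[0.673, -0.585, -0.06], 0, 1], [[0.673, -0.585, -0.06], 0, 1], [[0.673, -0.585, -0.06], 0, 1], [[0.673, -0.585, -0.06], 0, 1], [[0.673, -0.585, -0.06], 0, 1], [[0.673, -0.585, -0.06], 0, 1], [[0.673, -0.585, -0.06], 0, 1], [[0.673, -0.585, -0.06], 0, 1], [[0.673, -0.585, -0.06], 0, 1], [[0.673, -0.585, -0.06], 0, 1], [[0.673, -0.585, -0.06], 0, 1]])

```text
t: 2.1
tcp_pos: [0.6597, 0.1524, 0.2803]
tool_rot: [0.99, 0.142, 0.001, -0.001]
force: [-0.6, 0.2, -0.5]
finger_gap: 1.002
gripper_force: 0.0
```

```bash
python3 - <<'E'
from h import *
d,W,s=snap("wrist");save(d,"w1.png");np.save("w1W.npy",W);print(s["tcp_pos"]);go(.658,.1475,.164);print(np.round(d["hand_eye"],3))
E
```

```text
[0.65967199 0.15237899 0.28028657]
tool shift [-0.0007  0.0023  0.1162] yaw x-axis [ 0.96   0.28  -0.001] t 2.15
[[ 0.    -0.954 -0.299  0.077]
 [ 1.    -0.     0.002 -0.001]
 [-0.002 -0.299  0.954 -0.152]
 [ 0.     0.     0.     1.   ]]
```

View pics/w1.png

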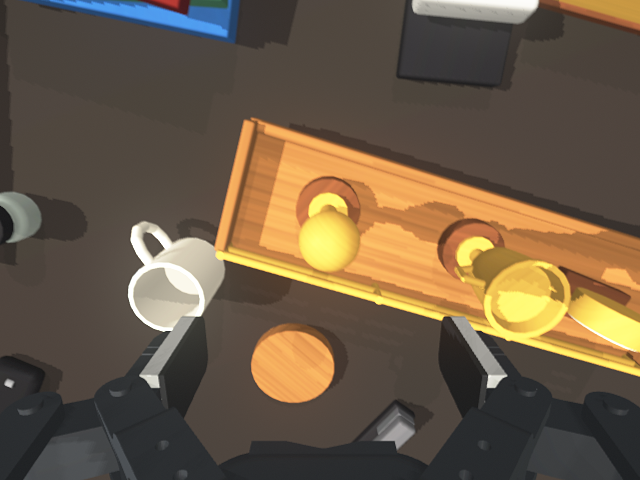

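The wrist view from above shows the ball at (330,240) over its base at (328,203), the plinth at (293,363), the mug at (170,290) and the cup at (525,300). I'll refine both positions from this view.

```bash
python3 - <<'E'
from h import *
from scipy.optimize import least_squares
np.set_printoptions(precision=4,suppress=True)
d,W,s=snap("wrist")
p=W[215:265,305:355].reshape(-1,3);p=p[p[:,2]>.155]
f=least_squares(lambda x:np.linalg.norm(p-x,axis=1)-.0215,p.mean(0)-[0,0,.02],loss='soft_l1',f_scale=.002);print("ball",f.x,p[:,2].max())
p=W[310:420,235:350].reshape(-1,3);p=p[(p[:,2]>.014)&(p[:,2]<.027)]
print("plinth",cv2.minEnclosingCircle(p[:,:2].astype(np.float32)),np.median(p[:,2]))
p=W[170:240,285:370].reshape(-1,3);p=p[(p[:,2]>.066)&(p[:,2]<.078)];print("basetop",np.median(p[:,2]),p.min(0),p.max(0))
print(s["tcp_pos"]);go(*f.x[:2],.164)
E
```

```text
ball [0.6574 0.1482 0.166 ] 0.18888063481294837
plinth ((0.4510100781917572, 0.13047285377979279), 0.0510314516723156) 0.01907417396852673
basetop 0.07148184173212664 [0.6364 0.1187 0.066 ] [0.6872 0.1775 0.078 ]
[0.6582 0.1499 0.2802]
tool shift [0.0003 0.0001 0.1163] yaw x-axis [ 0.961  0.278 -0.002] t 2.2
```

Request:
run_rows(moves=[[[0, 0, 0.03], 0, 1], [[0, 0, 0.06], 0, 1], [[0, 0, 0.09], 0, 1], [[0, 0, 0.105], 0, 1], [[0, 0, 0.116], 0, 1], [[0, 0, 0.116], 0, 1], [[0, 0, 0.116], 0, 1], [[0, 0, 0.116], 0, 0], [[0, 0, 0.116], 0, 0], [[0, 0, 0.116], 0, 0], [[0, 0, 0.116], 0, 0], [[0, 0, 0.116], 0, 0], [[0, 0, 0.116], 0, 0], [[0, 0, 0.116], 0, 0], [[0, 0, 0.116], 0, 0]], grip_n=40)

```text
t: 3.7
tcp_pos: [0.6582, 0.148, 0.1665]
tool_rot: [0.99, 0.139, 0.001, -0.0]
force: [-0.9, 1.3, 5.3]
finger_gap: 0.387
gripper_force: 35.5
```

```bash
python3 - <<'E'
from h import *
go(.658,.148,.164)
d,W,s=snap("side");save(d,"s2.png")
E
```

```text
tool shift [-0.0002 -0.      0.0025] yaw x-axis [0.961 0.276 0.001] t 3.7
```

View pics/s2.png

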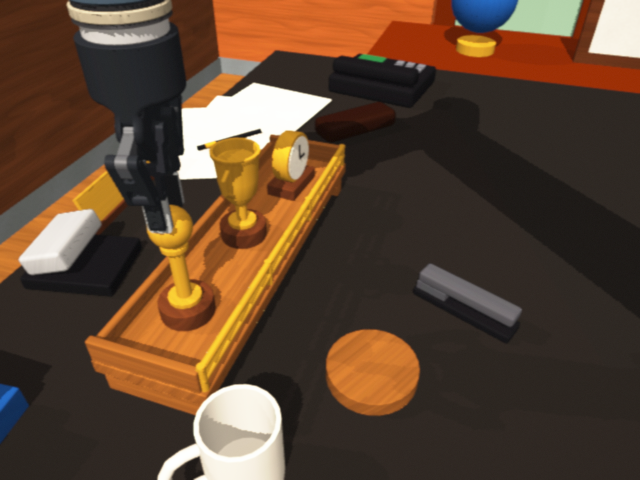

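The gap is 0.387 and the tool is pushed up with 5 N, so the pads may be pinching above the ball's equator. In this picture the fingertips end at about (165,232) on the ball. I'll look at that region closer.

```bash
python3 - <<'E'
from h import *
np.set_printoptions(precision=4,suppress=True)
a=cv2.imread("pics/s2.png")[130:280,90:250];a=cv2.resize(a,None,fx=3.5,fy=3.5,interpolation=2)
d,W,s=snap("scene");b=d["pixels"][100:250,370:500,::-1];b=cv2.resize(np.ascontiguousarray(b),(0,0),fx=1.7,fy=3.5)
cv2.imwrite("pics/c2.png",np.hstack([a,b]))
d,W,s=snap("side")
m=(d["pixels"].max(2)<90)
P=W[200:250,130:200];k=m[200:250,130:200]&(np.hypot(P[...,0]-.658,P[...,1]-.148)<.05)&(P[...,2]>.1)
print(P[k][np.argsort(P[k][:,2])[:8]]); print(s["force"],s["finger_gap"],s["gripper_force"],s["tcp_pos"])
E
```

```text
[[0.656  0.1291 0.1799]
 [0.6542 0.13   0.1809]
 [0.6588 0.1297 0.1809]
 [0.6578 0.1294 0.1809]
 [0.656  0.1307 0.181 ]
 [0.6547 0.1289 0.1812]
 [0.6553 0.1241 0.1815]
 [0.6553 0.1297 0.1816]]
[-1.2327  0.7608  6.2306] 0.3830109881506488 35.539510846138 [0.6581 0.1481 0.1666]
```

View pics/c2.png

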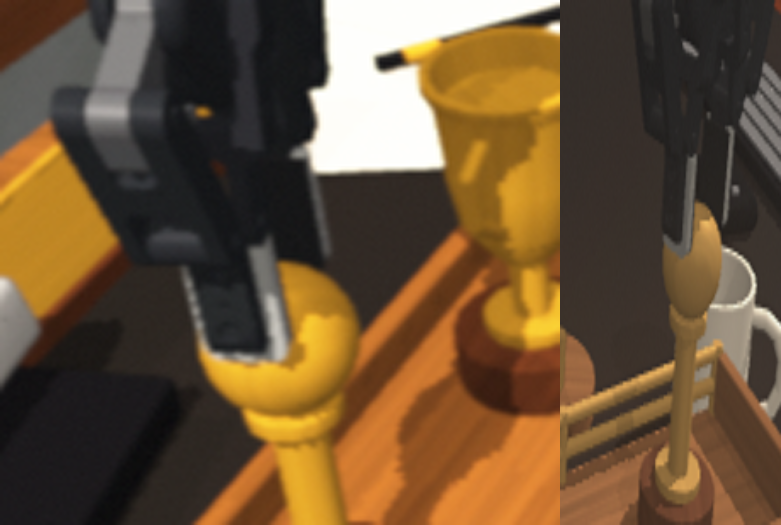

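The fingertips are at or above the ball's equator, since the scene crop shows them ending in its upper half. I'll measure the fingertips' depth in the wrist view before regripping lower.

```bash
python3 - <<'E'
from h import *
np.set_printoptions(precision=4,suppress=True)
W=np.load("w1W.npy")
for u,v in((190,325),(200,325),(455,325),(448,325),(160,370),(500,380)): print("open",u,v,W[v,u]-[.6597,.1524,.2803])
d,W,s=snap("wrist");save(d,"w3.png");T=W-s["tcp_pos"]
m=(np.abs(T[...,2])<.08)&(np.hypot(T[...,0],T[...,1])<.06)
ys,xs=np.where(m);print(ys.min(),ys.max(),xs.min(),xs.max(),s["tcp_pos"])
E
```

```text
open 190 325 [-0.0017  0.0457  0.0326]
open 200 325 [-0.0047  0.0436  0.0263]
open 455 325 [ 0.023  -0.0389  0.0323]
open 448 325 [ 0.0217 -0.0374  0.0309]
open 160 370 [-0.0018  0.046   0.0575]
open 500 380 [ 0.0245 -0.0403  0.0632]
239 479 57 579 [0.6582 0.148  0.1666]
```

View pics/w3.png

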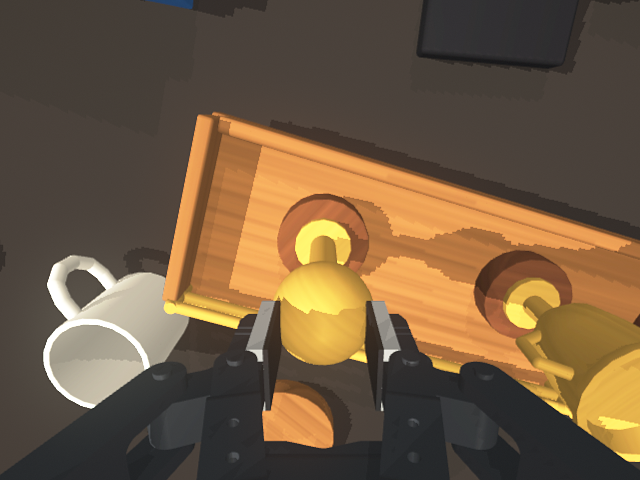

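The wrist view shows only the pad ends against the ball (ball at 323,312; pad tips at 265,303 and 376,303). The depth puts the tips well behind where the text has them, so I'll quantify it here.

```bash
python3 - <<'E'
from h import *
np.set_printoptions(precision=4,suppress=True)
d,W,s=snap("wrist")
for u,v in((262,306),(258,306),(272,306),(375,306),(380,306),(370,306),(260,345),(380,345),(230,425),(320,445),(323,290),(323,330)): print(u,v,W[v,u],"tool z",s["tcp_pos"][2]-W[v,u,2])
for n in("scene","side"):
    d,W,s=snap(n);m=(d["pixels"].max(2)<95)&(np.hypot(W[...,0]-.658,W[...,1]-.148)<.06)&(W[...,2]>.12)
    print(n,np.percentile(W[m][:,2],[0,1,3,10]))
    mm=(np.hypot(W[...,0]-.658,W[...,1]-.148)<.035)&(W[...,2]>.1);g=np.ptp(d["pixels"].astype(int),axis=2)<25
    a=W[mm&g];a=a[np.argsort(a[:,2])][:60];print(a[::6])
E
```

```text
262 306 [0.6622 0.1728 0.1838] tool z -0.01724858015343908
258 306 [0.5911 0.1789 0.0479] tool z 0.11870804822575659
272 306 [0.6642 0.1693 0.1858] tool z -0.019192301174164483
375 306 [0.6739 0.1328 0.1843] tool z -0.017751419470913465
380 306 [0.6747 0.1312 0.1849] tool z -0.01833714630498892
370 306 [0.673  0.1344 0.1835] tool z -0.016897706888638953
260 345 [0.6638 0.1697 0.2116] tool z -0.045077563161960765
380 345 [0.6731 0.1344 0.2105] tool z -0.04389491885136321
230 425 [0.6681 0.1713 0.25  ] tool z -0.0834456996808246
320 445 [0.4536 0.0919 0.0189] tool z 0.1476650841011444
323 290 [0.6733 0.1526 0.1809] tool z -0.014301667854489497
323 330 [0.6606 0.1489 0.1871] tool z -0.020484550702748183
scene [0.1268 0.183  0.1912 0.217 ]
[[0.6648 0.1242 0.1777]
 [0.6699 0.1251 0.1783]
 [0.661  0.1236 0.1789]
 [0.6736 0.1267 0.1796]
 [0.6598 0.1228 0.18  ]
 [0.6623 0.165  0.1804]
 [0.6724 0.126  0.1805]
 [0.6634 0.1701 0.1812]
 [0.6721 0.126  0.1818]
 [0.6628 0.1644 0.182 ]]
side [0.18   0.1882 0.1976 0.2293]
[[0.647  0.1682 0.1786]
 [0.6587 0.1712 0.1791]
 [0.6592 0.1718 0.1795]
 [0.6454 0.1685 0.1804]
 [0.6469 0.1694 0.1807]
 [0.6545 0.1273 0.1814]
 [0.6465 0.1696 0.1821]
 [0.6535 0.1306 0.1826]
 [0.6586 0.1293 0.183 ]
 [0.6555 0.1251 0.1833]]
```

All three cameras put the tips at z≈0.179, above the ball's equator at 0.167 and about 35 mm behind the documented position. I'll open, go 30 mm lower and regrip.

Request:
run_rows(moves=[[[0, 0, 0], 0, 1], [[0, 0, 0], 0, 1], [[0, 0, 0], 0, 1], [[0, 0, 0], 0, 1], [[0, 0, 0], 0, 1], [[0, 0, 0.01], 0, 1], [[0, 0, 0.02], 0, 1], [[0, 0, 0.03], 0, 1], [[0, 0, 0.03], 0, 1], [[0, 0, 0.03], 0, 0], [[0, 0, 0.03], 0, 0], [[0, 0, 0.03], 0, 0], [[0, 0, 0.03], 0, 0], [[0, 0, 0.03], 0, 0], [[0, 0, 0.03], 0, 0], [[0, 0, 0.03], 0, 0]], grip_n=40)

```text
t: 5.65
tcp_pos: [0.6584, 0.1475, 0.1363]
tool_rot: [0.99, 0.139, 0.001, 0.0]
force: [-0.9, -0.1, 4.5]
finger_gap: 0.481
gripper_force: 40.3
```

```bash
python3 - <<'E'
from h import *
np.set_printoptions(precision=4,suppress=True)
for n in("scene","side"):
    d,W,s=snap(n)
    mm=(np.hypot(W[...,0]-.658,W[...,1]-.148)<.035)&(W[...,2]>.1);g=np.ptp(d["pixels"].astype(int),axis=2)<25
    a=W[mm&g];a=a[np.argsort(a[:,2])][:60];print(n,a[::12])
print(s["force"],s["tcp_pos"]);go(.658,.148,.134)
E
```

```text
scene [[0.6705 0.1215 0.1478]
 [0.6736 0.1222 0.1491]
 [0.6586 0.1171 0.1501]
 [0.6758 0.1234 0.1513]
 [0.6748 0.1225 0.1524]]
side [[0.6562 0.1739 0.1482]
 [0.6538 0.1754 0.1501]
 [0.6582 0.1766 0.151 ]
 [0.643  0.1674 0.1527]
 [0.6425 0.1696 0.1546]]
[1.0556 1.012  4.6597] [0.6584 0.1475 0.1363]
tool shift [-0.0002 -0.0006  0.0023] yaw x-axis [0.961 0.276 0.001] t 5.75
```

The gap is now 0.48 (about 41 mm) with 40 N grip, and the tips are at 0.148, below the equator. Lifting.

Request:
run_rows(moves=[[[0, 0, -0.01], 0, 0], [[0, 0, -0.025], 0, 0], [[0, 0, -0.04], 0, 0], [[0, 0, -0.055], 0, 0], [[0, 0, -0.065], 0, 0], [[0, 0, -0.07], 0, 0], [[0, 0, -0.07], 0, 0], [[0, 0, -0.07], 0, 0], [[0, 0, -0.07], 0, 0]])

```text
t: 6.65
tcp_pos: [0.6572, 0.1474, 0.2046]
tool_rot: [0.99, 0.139, -0.001, -0.0]
force: [-0.8, 0.3, -4.1]
finger_gap: 0.483
gripper_force: 41.1
```

```bash
python3 - <<'E'
from h import *
from scipy.optimize import least_squares
np.set_printoptions(precision=4,suppress=True)
d,W,s=snap("side");save(d,"s4.png")
px=d["pixels"].astype(int)
m=(np.hypot(W[...,0]-.658,W[...,1]-.148)<.045)&(W[...,2]>.085)&(W[...,2]<.155)
a=W[m];print(a.min(0),a.max(0),len(a))
for lo,hi in((.12,.128),(.135,.145),(.15,.16),(.165,.175),(.18,.19)):
    b=W[(np.hypot(W[...,0]-.658,W[...,1]-.148)<.04)&(W[...,2]>lo)&(W[...,2]<hi)];print(lo,b.mean(0),np.ptp(b,axis=0),len(b))
go(.452,.131,.21)
E
```

```text
[0.6268 0.119  0.1184] [0.6863 0.1798 0.155 ] 2560
0.12 [0.6432 0.1677 0.1243] [0.0503 0.0446 0.008 ] 345
0.135 [0.6509 0.1575 0.1405] [0.0595 0.0603 0.01  ] 1306
0.15 [0.6538 0.1532 0.155 ] [0.0146 0.0138 0.0098] 137
0.165 [0.654  0.1529 0.1699] [0.0144 0.0135 0.0099] 145
0.18 [0.6539 0.153  0.185 ] [0.0149 0.0131 0.0097] 155
tool shift [-0.2018 -0.041  -0.0051] yaw x-axis [ 0.961  0.276 -0.002] t 6.7
```

View pics/s4.png

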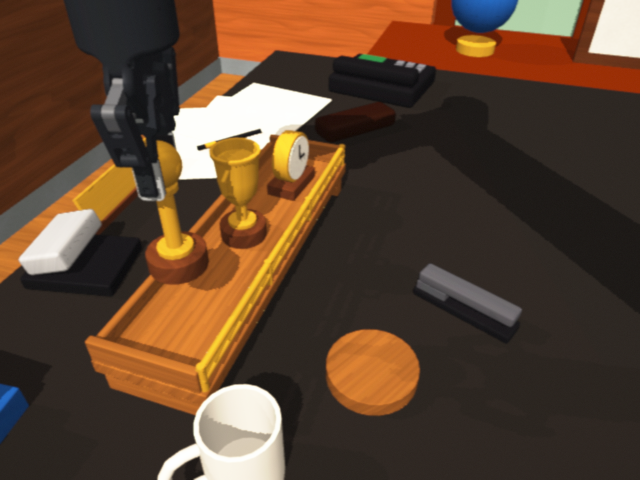

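The trophy hangs upright at (175,255) in the view, underside ~0.118, clear of the rail. Drawing it forward gently.

Request:
run_rows(moves=[[[-0.005, -0.001, 0], 0, 0], [[-0.015, -0.003, 0], 0, 0], [[-0.03, -0.006, 0], 0, 0], [[-0.047, -0.009, 0], 0, 0], [[-0.065, -0.013, 0], 0, 0], [[-0.083, -0.017, 0], 0, 0], [[-0.101, -0.02, 0], 0, 0], [[-0.119, -0.024, 0], 0, 0], [[-0.137, -0.028, 0], 0, 0], [[-0.155, -0.031, 0], 0, 0], [[-0.172, -0.035, 0], 0, 0], [[-0.185, -0.038, 0], 0, 0], [[-0.195, -0.04, 0], 0, 0], [[-0.2, -0.041, 0], 0, 0], [[-0.202, -0.041, 0], 0, 0], [[-0.202, -0.041, 0], 0, 0], [[-0.202, -0.041, 0], 0, 0], [[-0.202, -0.041, 0], 0, 0]])

```text
t: 8.5
tcp_pos: [0.4531, 0.131, 0.2055]
tool_rot: [0.99, 0.139, 0.0, 0.0]
force: [-0.1, -0.0, -3.9]
finger_gap: 0.482
gripper_force: 41.0
```

```bash
python3 - <<'E'
from h import *
np.set_printoptions(precision=4,suppress=True)
for n in("side","scene"):
    d,W,s=snap(n);c=s["tcp_pos"][:2]
    r=np.hypot(W[...,0]-c[0],W[...,1]-c[1])
    for lo,hi in((.12,.128),(.137,.145),(.15,.16),(.165,.175),(.18,.19)):
        b=W[(r<.04)&(W[...,2]>lo)&(W[...,2]<hi)];print(n,lo,(b.min(0)+b.max(0))/2,b.mean(0),len(b))
    b=W[(r<.045)&(W[...,2]>.09)&(W[...,2]<.15)];print(b[:,2].min())
    q=W[(np.hypot(W[...,0]-.452,W[...,1]-.131)<.055)&(W[...,2]>.014)&(W[...,2]<.027)];print("plinth",cv2.minEnclosingCircle(q[:,:2].astype(np.float32)))
print(s["tcp_pos"]);go(.452,.131,.107)
E
```

```text
side 0.12 [0.4535 0.1457 0.1241] [0.4492 0.1557 0.1247] 315
side 0.137 [0.4535 0.1336 0.141 ] [0.4519 0.1419 0.1417] 1489
side 0.15 [0.4537 0.1366 0.155 ] [0.4527 0.1381 0.155 ] 143
side 0.165 [0.4534 0.1362 0.17  ] [0.4527 0.1379 0.1701] 152
side 0.18 [0.4535 0.1361 0.1851] [0.4527 0.1379 0.185 ] 166
0.1199083769095088
plinth ((0.4524240791797638, 0.131224125623703), 0.05046398565173149)
scene 0.12 [0.4634 0.1268 0.124 ] [0.4731 0.1194 0.1241] 154
scene 0.137 [0.4532 0.1283 0.141 ] [0.4649 0.1237 0.141 ] 313
scene 0.15 [0.4574 0.1276 0.1545] [0.4583 0.1268 0.1548] 50
scene 0.165 [0.4574 0.1287 0.17  ] [0.4584 0.1274 0.1699] 58
scene 0.18 [0.456  0.1281 0.185 ] [0.4579 0.1267 0.1849] 64
0.11961230195700366
plinth ((0.4607856869697571, 0.14151747524738312), 0.048342932015657425)
[0.453  0.131  0.2055]
tool shift [-0.0009 -0.0002  0.0984] yaw x-axis [0.961 0.276 0.   ] t 8.6
```

Request:
run_rows(moves=[[[0, 0, 0.005], 0, 0], [[0, 0, 0.015], 0, 0], [[0, 0, 0.03], 0, 0], [[0, 0, 0.045], 0, 0], [[0, 0, 0.06], 0, 0], [[0, 0, 0.073], 0, 0], [[0, 0, 0.083], 0, 0], [[0, 0, 0.09], 0, 0], [[0, 0, 0.093], 0, 0], [[0, 0, 0.095], 0, 0], [[0, 0, 0.096], 0, 0], [[0, 0, 0.097], 0, 0], [[0, 0, 0.097], 0, 0], [[0, 0, 0.097], 0, 0]])

```text
t: 10.0
tcp_pos: [0.4526, 0.1311, 0.1088]
tool_rot: [0.99, 0.139, 0.0, 0.0]
force: [1.2, -0.8, -4.2]
finger_gap: 0.477
gripper_force: 41.0
```

Request:
run_rows(moves=[[[0, 0, 0.0005], 0, 0], [[0, 0, 0.001], 0, 0], [[0, 0, 0.0015], 0, 0], [[0, 0, 0.002], 0, 0], [[0, 0, 0.002], 0, 0]])

```text
t: 10.5
tcp_pos: [0.4524, 0.1311, 0.1064]
tool_rot: [0.99, 0.139, -0.0, -0.0]
force: [-0.9, 0.3, -3.6]
finger_gap: 0.482
gripper_force: 41.0
```

Request:
run_rows(moves=[[[0, 0, 0.0005], 0, 0], [[0, 0, 0.001], 0, 0], [[0, 0, 0.001], 0, 0], [[0, 0, 0.001], 0, 0]])

```text
t: 10.9
tcp_pos: [0.4528, 0.1312, 0.1063]
tool_rot: [0.99, 0.139, 0.001, -0.0]
force: [-1.5, 1.6, 5.9]
finger_gap: 0.481
gripper_force: 41.7
```

It's in contact (force turned to +5.9 N). Releasing gently.

Request:
run_rows(moves=[[[0, 0, 0], 0, 0], [[0, 0, 0], 0, 0]], grip_n=20)

```text
t: 11.1
tcp_pos: [0.4528, 0.1312, 0.1063]
tool_rot: [0.99, 0.139, 0.001, -0.0]
force: [-1.9, 2.1, 6.5]
finger_gap: 0.482
gripper_force: 41.7
```

Request:
run_rows(moves=[[[0, 0, 0], 0, 0.55], [[0, 0, 0], 0, 0.65], [[0, 0, 0], 0, 1], [[0, 0, 0], 0, 1], [[0, 0, 0], 0, 1], [[0, 0, 0], 0, 1], [[0, 0, 0], 0, 1]])

```text
t: 11.8
tcp_pos: [0.4524, 0.131, 0.1055]
tool_rot: [0.99, 0.139, -0.0, -0.0]
force: [0.0, 0.8, -0.5]
finger_gap: 1.002
gripper_force: 0.0
```

```bash
python3 - <<'E'
from h import *
d,W,s=snap("side");save(d,"s5.png");print(s["gripper_force"],s["force"])
E
```

```text
0.0 [ 0.04093474  0.76050338 -0.45810492]
```

View pics/s5.png

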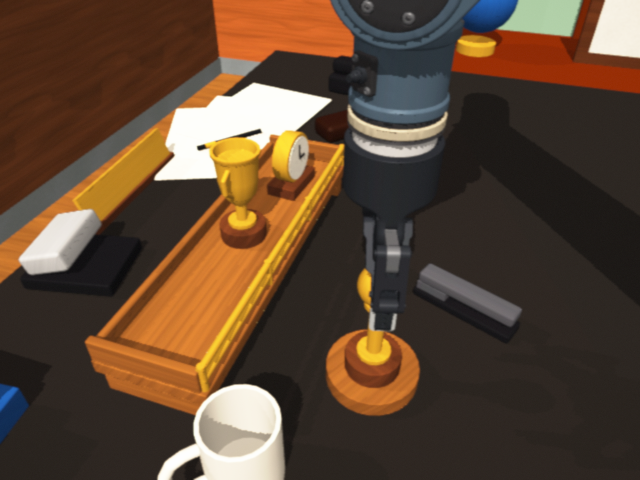

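The trophy stands upright at (373,360), centred on the plinth, with the fingers open. Raising the arm straight up and verifying.

Request:
run_rows(moves=[[[0, 0, -0.01], 0, 1], [[0, 0, -0.03], 0, 1], [[0, 0, -0.06], 0, 1], [[0, 0, -0.09], 0, 1], [[0, 0, -0.12], 0, 1], [[0, 0, -0.14], 0, 1], [[0, 0, -0.14], 0, 1], [[0, 0, -0.14], 0, 1], [[0, 0, -0.14], 0, 1], [[0, 0, -0.14], 0, 1]])

```text
t: 12.85
tcp_pos: [0.4515, 0.131, 0.2443]
tool_rot: [0.99, 0.139, -0.002, -0.0]
force: [0.1, 0.4, -1.0]
finger_gap: 0.996
gripper_force: 0.0
```

```bash
python3 - <<'E'
from h import *
from scipy.optimize import least_squares
np.set_printoptions(precision=4,suppress=True)
d,W,s=snap("side");c=np.array([.4525,.131]);r=np.hypot(W[...,0]-c[0],W[...,1]-c[1])
p=W[(r<.03)&(W[...,2]>.125)&(W[...,2]<.165)]
f=least_squares(lambda x:np.linalg.norm(p-x,axis=1)-.0215,[*c,.137],loss='soft_l1',f_scale=.002);print("ball",f.x)
b=W[(r<.045)&(W[...,2]>.038)&(W[...,2]<.046)];print("basetop",(b.min(0)+b.max(0))/2,np.ptp(b,axis=0),np.median(b[:,2]))
print(s["force"],s["qd"],s["t"])
E
```

```text
ball [0.4527 0.1319 0.1375]
basetop [0.4529 0.1331 0.042 ] [0.0593 0.0591 0.0079] 0.04249618633648457
[ 0.0702  0.4369 -0.9905] [-0.0018  0.0029 -0.0056 -0.0002  0.0026 -0.0013] 12.85
```

```bash
python3 -c "
from station import manip, optics, sense
print(manip.sign_off())"
```

```text
the job is handed in; nothing more can be done
None
```

The ball trophy is standing upright on the plinth, about 1 mm from its centre by the side camera and released; the cup trophy was not touched, and I handed the job in at about 13 s of the 34 s allowed (no verdict was returned).

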